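# Put the plug tray away and draw out the nut tray

### The arm

A 6-joint arm with a two-finger parallel gripper is mounted at the origin on the work surface. World frame = base frame: x ahead of the robot, y to its left, z up, the work surface at z = 0. Lengths are in mm, angles in rad, forces in N, time in s.
With the tool pointing down it reaches from about 350 to 875 mm from the base axis. Payload 4.2 kg.
Tool frame: the origin (TCP) lies midway between the tips of the shut fingers; the grasp point (between the pads) lies 19 mm behind it (arm.tcp_to_grasp is the distance from the TCP to the grasp point, in mm); z points along the fingers, y is the line along which they close (so a half turn about z gives the same grasp; the last joint's range is limited). The gripper opens to 85 mm and grips with 20 to 120 N. Pads are 22 mm wide; open, the fingers measure 114 mm over their backs; the gripper's body (76 mm by 85 mm) begins 54 mm behind the grasp point. The pads swing forward as they close: fully open they stand 13 mm farther back than shut.
Start: joints at [1.58, 0.385, 0.008, 0, -1.194, -0.259], TCP at [154.475, 605.588, 231.312] pointing down, gripper open.
Joint ranges: [-3.14, 3.14], [-1.21, 2.06], [-1.07, 1.41], [-3.16, 2.05], [-2.99, -0.16], [-3.1, 3.1]. Speed limits (rad/s): [2.79, 2.79, 3.14, 3.14, 3.14, 3.14].

### API

Orientations are given as a unit quaternion [x, y, z, w].
In Python, from bench import arm gives the robot as it stands.
- The arm moves only by the tool arm_command, never from a script. Its argument "rows" is a list of rows, each a list of 2 entries, a list of its own where there are three numbers: the shift along the tool's x, y, z as a fraction of full scale, then the turn, a rotation vector about the tool's x, y, z as a fraction of full scale. In form: [[[x, y, z], [wx, wy, wz]], ...]. A call has 1 to 5 rows; each row is the pose to reach, as a shift and turn from the pose commanded when the call began, along the tool's axes at that moment, turning the shorter way round; what a row does not reach only later rows make up. Full scale, the value 1, is 0.25 m for a shift and 180 degrees for a turn. A row lasts 1/10 s, in which the tool goes at most 50 mm and 8.59 degrees, less where a joint would pass 70% of its speed; a pose out of reach is approached as far as the arm can. A call with a number of a shift or a turn outside -1 to 1 is refused whole. A call with a gripper value outside its range is refused whole. "grip" is the opening, from 0 (shut) to 1 (fully open), set as the call begins (left out, the last holds). The fingers move at their own pace and stop on an object; the grip force is fixed at half the most. Time passes only in rows, so rows that repeat a pose let the fingers close. It gives the time, the measured TCP pose, the force, the opening and the grip force at its end, in the units of the state.
- arm.read_state(): the state, without advancing time (a new reading comes with each control period).
- arm.get_image(name): name is "scene" or "top"; returns (picture, depth): 480x640x3 uint8, blue, green, red; 480x640 float32, mm along the optical axis (not along the pixel's ray), 0 where there is no reading.
- arm.camera_info(name): a dict with "fx", "fy", "cx", "cy" (pixels), "extrinsics" (4x4, takes a point from camera to world coordinates). Camera axes: x right, y down, z forward; pixel columns grow to the right and rows downward; lengths in mm; the calibration is good to about 2 mm. A picture is of the moment at which its call begins. camera_info takes no time and is no camera call.
- arm.job_done(): hands the job in; it is judged then, once.
Trained networks look in the newest picture that a camera, given by its name, has taken for a name from the list of things; names that differ only in an ending like _2 or _b are one class to them, and where a whole thing is asked for, a point or a joint stands for the part that bears it (a point fixed in the world has none). Each returns a list of dicts, best first, with "score" (0 to 1); they miss things now and then, are a little off and sometimes report something else, mostly with a low value. They report only what shows in the picture. A call takes as long as a camera call.
- arm.spot_in(camera, query): "position" ([column, row] in pixels, amid what is visible of it).
The state is a dict: "clock": time; "joints": joint angles; "joint_vel": joint speeds; "joint_efforts": joint torques, N m; "position": TCP position; "ee_rot": TCP orientation; "contact_force": force on the tool from outside, world axes, zero at the start; "wrist_torque": the same for the moment, N m; "gripper_width": finger opening in mm; "grasp_force": force on a finger pad.
Only numpy, scipy, OpenCV 4.12 (cv2) and the standard library are available. Lean on these libraries where they do the work, as an engineer would, in place of code of your own. Each camera call takes 0.05 s, during which the arm holds its last target. There are 200 camera calls.

### The job

At the hardware trays on the bench, first push the tray that was left standing open (the unit with the round dowel on its roof) fully home with your fingertips. Then hook a fingertip behind the lip of the tray in the unit with the hex nut on its roof and draw that tray out all the way to its stop. Do not grasp or lift anything: the nuts and plugs stay in their trays, and the third tray and everything standing about are left where they are.

Things in the scene. Friction and masses are not known exactly. Their poses are not given: they have to be found in the camera images.
- plug_tray (a joint): Sliding tray of the plywood unit that has a dark round wooden dowel (22 mm thick, 70 mm long, lying crosswise) fixed on its roof. Value in m: 0 = fully home, 0.11 = drawn out to its stop; it slides level, straight towards the unit's front (the robot's side), stays where it is left and takes about 2 N plus light damping to move.
- nut_tray (a joint): Sliding tray of the plywood unit that has a hexagonal steel nut (36 mm across flats, 18 mm high) fixed on its roof. Value in m: 0 = fully home, 0.11 = drawn out to its stop; it slides level, straight towards the unit's front (the robot's side), stays where it is left and takes about 2 N plus light damping to move.
- bracket_tray (a joint): Sliding tray of the plywood unit that has a flat steel L-shaped bracket (60 x 60 mm, 4 mm thick) fixed on its roof. Value in m: 0 = fully home, 0.11 = drawn out to its stop; it slides level, straight towards the unit's front (the robot's side), stays where it is left and takes about 2 N plus light damping to move.
- plug_lip (a point): Middle of the top edge of the plug tray's upright lip; moves with the tray. Axes: x into the unit (pushing home; drawing out is -x), y along the lip, z up. Lip 12 mm thick (x), 85 mm wide (y), its top 82 mm above the bench. Behind it (+x) an open finger well 50 mm long, 73 mm wide, floor 24 mm and side walls 37 mm above the bench, ending at a divider 57 mm high.
- plug_unit: Fixed plywood housing of the plug tray, 115 mm wide, 190 mm deep. Origin: bottom middle of its front face, 12 mm above the bench; x points to its back. Roof 77 mm above the bench, sample on it 105 mm behind the front. Tray home: lip middle 56 mm in front of the face. Three units side by side in any order, centres 125 mm apart.
- nut_lip (a point): Middle of the top edge of the nut tray's upright lip; moves with the tray. Axes: x into the unit (pushing home; drawing out is -x), y along the lip, z up. Lip 12 mm thick (x), 85 mm wide (y), its top 82 mm above the bench. Behind it (+x) an open finger well 50 mm long, 73 mm wide, floor 24 mm and side walls 37 mm above the bench, ending at a divider 57 mm high.
- nut_unit: Fixed plywood housing of the nut tray, 115 mm wide, 190 mm deep. Origin: bottom middle of its front face, 12 mm above the bench; x points to its back. Roof 77 mm above the bench, sample on it 105 mm behind the front. Tray home: lip middle 56 mm in front of the face. Three units side by side in any order, centres 125 mm apart.
- bracket_lip (a point): Middle of the top edge of the bracket tray's upright lip; moves with the tray. Axes: x into the unit (pushing home; drawing out is -x), y along the lip, z up. Lip 12 mm thick (x), 85 mm wide (y), its top 82 mm above the bench. Behind it (+x) an open finger well 50 mm long, 73 mm wide, floor 24 mm and side walls 37 mm above the bench, ending at a divider 57 mm high.
- bracket_unit: Fixed plywood housing of the bracket tray, 115 mm wide, 190 mm deep. Origin: bottom middle of its front face, 12 mm above the bench; x points to its back. Roof 77 mm above the bench, sample on it 105 mm behind the front. Tray home: lip middle 56 mm in front of the face. Three units side by side in any order, centres 125 mm apart.
- nut0: Loose steel hex nut, 30 mm across flats, 16 mm high, lying in the nut tray behind the divider. Origin: centre of its underside.
- nut1: Loose steel hex nut, 30 mm across flats, 16 mm high, lying in the nut tray behind the divider. Origin: centre of its underside.
- plug0: Loose wooden plug, 22 mm across, 16 mm high, standing in the plug tray behind the divider. Origin: centre of its underside.
- plug1: Loose wooden plug, 22 mm across, 16 mm high, standing in the plug tray behind the divider. Origin: centre of its underside.
- glue: Bystander: yellow glue bottle, 56 mm across, 150 mm tall, standing beside the units. Origin on its underside.
- jar: Bystander: amber jar, 68 mm across, 85 mm tall, standing beside the units. Origin on its underside.
- tape: Bystander: black tape measure lying flat, 68 x 70 x 36 mm. Origin on its underside.
- offcut: Bystander: small light wood offcut, 70 x 45 x 40 mm. Origin on its underside.
- pencilpot: Bystander: grey pot with three pencils, 72 mm across, about 160 mm tall. Origin on its underside.
- gluestick: Bystander: grey round stick, 20 mm across, 55 mm tall, standing on the bench in the gap between two trays' lanes, in front of the units. Origin on its underside.
- screwdriver: Bystander: screwdriver lying on the bench well to one side of the units.

How it is judged (in metres and radians):
On the way, in this order (a step that is already met when the one before it is completed fails the run):
1. the plug tray is pushed fully home (within 6 mm) (value of joint plug_tray below 0.006 m), for 0.2 s.
2. the nut tray is drawn out to its stop (within 8 mm) (value of joint nut_tray above 0.102 m), for 0.2 s.
At the end, for the whole second after the job is handed in: The plug tray is home within 6 mm, the nut tray is out to its stop within 8 mm and at rest, the bracket tray is within 12 mm of its start, nuts and plugs lie in their trays, and the bystanders stand within 30 mm of where they were, the upright ones still upright (value of joint plug_tray below 0.006 m and value of joint nut_tray above 0.102 m and distance of bracket_lip from where it was at the start of the episode below 0.012 m and velocity of joint nut_tray between -0.01 and 0.01 m/s and height (world z) of nut0 between 0.018 and 0.05 m and height (world z) of nut1 between 0.018 and 0.05 m and height (world z) of plug0 between 0.018 and 0.05 m and height (world z) of plug1 between 0.018 and 0.05 m and distance of each of glue, jar, tape, offcut, pencilpot, gluestick, screwdriver from where it was at the start of the episode below 0.03 m and angle between each of glue, jar, pencilpot, gluestick's own z axis and vertical below 0.3 rad); the robot touches nothing.
It fails at once if a nut or plug is lifted out of its tray (origin higher than 60 mm above the bench) (height (world z) of any of nut0, nut1, plug0, plug1 above 0.06 m).
It fails at once if a bystander is lifted, knocked over or moved by more than 30 mm (not (distance of each of glue, jar, tape, offcut, pencilpot, gluestick, screwdriver from where it was at the start of the episode below 0.03 m and angle between each of glue, jar, pencilpot, gluestick's own z axis and vertical below 0.3 rad)).
It fails at once if the bracket tray is moved by more than 12 mm (distance of bracket_lip from where it was at the start of the episode above 0.012 m).
It also fails if it takes over 42 s, if anything falls off the work surface, if the arm or the gripper's body presses on something with over 40 N, if the wrist force passes 120 N, or if a joint passes its speed limit or range.

## Working session

There is one attempt and no reset: what is moved stays moved. The work goes in short steps, Python scripts to look and compute and a tool call to move; the robot and the scene stay as the last step left them, time stands still between calls to the robot, and variables do not carry over. Pictures are saved under pics/ and viewed, at most 10 in all, crops included, and the job is handed in when it is done.

Besides the shell and the picture viewer there is one more tool, called after "Call:" as name(argument=value, ...), one argument or row to a line, values as JSON. arm_command: Moves the arm, as the interface text tells. Shift numbers are shares of 0.25 m and turn numbers shares of 180 degrees, none past 1 either way. Its arguments: {"type":"object","properties":{"rows":{"type":"array","items":{"type":"array"}},"grip":{"type":"number"}},"required":["rows"]}

```bash
mkdir -p pics
cat > h.py <<'E'
from bench import arm
import numpy as np, cv2
def p2w(cam,D,u,v,d=None):
    c=arm.camera_info(cam)
    d=D[int(round(v)),int(round(u))] if d is None else d
    p=np.array([(u-c['cx'])/c['fx']*d,(v-c['cy'])/c['fy']*d,d,1])
    return (np.array(c['extrinsics'])@p)[:3]
E
python3 - <<'E'
from h import *
s=arm.read_state();print(s)
for c in("scene","top"):
    I,D=arm.get_image(c);cv2.imwrite(f'pics/{c}0.png',I);np.save(f'{c}.npy',D)
    for q in("plug_lip","nut_lip","bracket_lip","plug_unit","nut_unit","bracket_unit","gluestick"):
        for r in arm.spot_in(c,q)[:2]:
            u,v=r['position'];print(c,q,round(r['score'],2),np.round([u,v]),p2w(c,D,u,v).round())
E
```

```text
{'clock': 0.0, 'joints': array([ 1.57961860e+00,  3.85569691e-01,  6.63471297e-03, -4.83913435e-04,
       -1.19398824e+00, -2.58590357e-01]), 'joint_vel': array([ 1.33535646e-04, -4.33478956e-04, -1.60884574e-04, -1.25803807e-03,
       -3.00650551e-04, -3.28150897e-05]), 'joint_efforts': array([ 3.77306324e-04, -3.92284799e+01,  1.88399041e+01,  4.18596670e+00,
       -4.51592627e-03,  9.28195590e-06]), 'position': array([154.33416889, 605.05206871, 230.21936296]), 'ee_rot': array([ 9.92200408e-01, -1.24648179e-01, -8.11140664e-05,  1.08393164e-03]), 'contact_force': array([-0.30444243, -0.79052357, -0.38030057]), 'wrist_torque': array([ 0.01107659, -0.00553266, -0.02780589]), 'grasp_force': 0.0, 'gripper_width': 85.40075212763644}
scene plug_lip 0.73 [299. 221.] [542. -93.  22.]
scene nut_lip 0.92 [367. 276.] [573. 163.  35.]
scene bracket_lip 0.77 [329. 246.] [576.  44.  53.]
scene bracket_lip 0.18 [253. 247.] [713. -72.  73.]
scene plug_unit 0.59 [251. 246.] [717. -76.  76.]
scene nut_unit 0.89 [330. 313.] [734. 194.  82.]
scene bracket_unit 0.87 [286. 278.] [729.  55.  77.]
top plug_lip 0.69 [358. 250.] [581. -79.  27.]
top plug_lip 0.53 [425. 279.] [ 519. -213.   39.]
top nut_lip 0.93 [237. 246.] [593. 168.  25.]
top nut_lip 0.42 [297. 191.] [696.  41.  79.]
top bracket_lip 0.97 [301. 246.] [592.  37.  25.]
top plug_unit 0.97 [357. 196.] [684. -76.  77.]
top nut_unit 0.56 [234. 195.] [690. 167.  75.]
top bracket_unit 0.95 [297. 193.] [693.  43.  76.]
```

View pics/scene0.png

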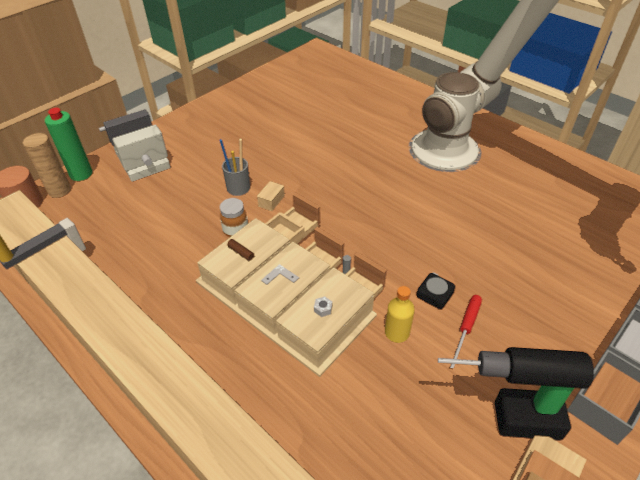

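View pics/top0.png

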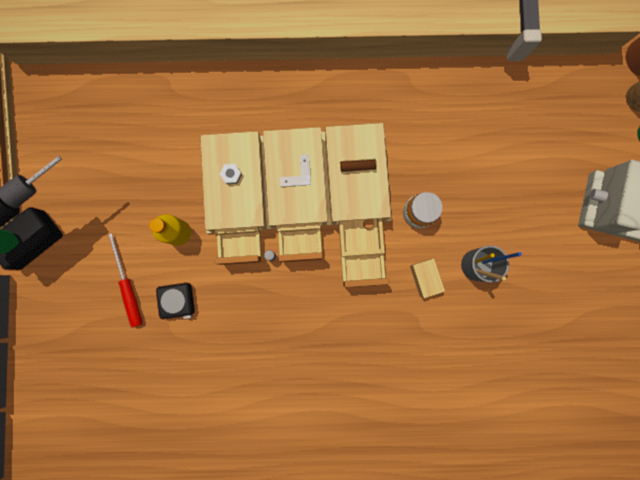

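Top view: nut unit on the left (hex nut at 231,174), bracket in the middle, and plug unit on the right with its tray open (lip about 363,281). The gluestick stands between the nut and bracket trays at (270,256). Next I get the exact lip positions from the depth.

Run:
```python
from h import *
def cloud(cam):
    D=np.load(cam+'.npy');c=arm.camera_info(cam);v,u=np.mgrid[:480,:640]
    P=np.stack([(u-c['cx'])/c['fx']*D,(v-c['cy'])/c['fy']*D,D,np.ones_like(D)],-1)@np.array(c['extrinsics']).T
    return P[...,:3][D>0]
for cam in("top","scene"):
    P=cloud(cam)
    R=P[(abs(P[:,2]-77)<5)&(P[:,0]>600)&(P[:,0]<860)&(abs(P[:,1]-45)<210)]
    r=cv2.minAreaRect(R[:,:2].astype(np.float32));print(cam,'roof',r,np.median(R[:,2]))
    L=P[(P[:,2]>70)&(P[:,2]<90)&(P[:,0]>450)&(P[:,0]<612)&(abs(P[:,1]-45)<200)]
    for a,b in((-150,-20),(-20,103),(103,240)):
        q=L[(L[:,1]>a)&(L[:,1]<b)&(L[:,0]<605)]
        if len(q)>3:
            print(cv2.minAreaRect(q[:,:2].astype(np.float32)),len(q),q.mean(0).round(),np.median(q[:,2]))
    for n,lo,hi in(('gs',(560,75,30),(620,125,66)),('off',(480,-260,20),(600,-150,60))):
        q=P[((P>lo)&(P<hi)).all(1)]
        if len(q): print(n,q.mean(0).round(),q.min(0).round(),q.max(0).round(),len(q))
```

```text
top roof ((727.4545288085938, 46.62544250488281), (191.14657592773438, 365.3568115234375), 2.9543943405151367) 76.57431377337753
((514.3114013671875, -89.80690002441406), (11.979159355163574, 84.32350158691406), 2.9403345584869385) 272 [514. -90.  81.] 81.10458565502768
((566.96728515625, 38.100830078125), (12.082571983337402, 82.23530578613281), 2.7066009044647217) 272 [567.  38.  81.] 81.32853478013317
((563.848876953125, 163.1575927734375), (12.166938781738281, 85.73259735107422), 2.965636968612671) 283 [564. 163.  81.] 81.1254341770699
gs [584.  99.  43.] [560.  76.  30.] [620. 125.  59.] 212
off [ 520. -218.   39.] [ 482. -250.   20.] [ 559. -189.   46.] 830
scene roof ((729.7692260742188, 46.332763671875), (194.0414276123047, 369.6518249511719), 2.8307390213012695) 76.35389281071178
((518.87939453125, -87.64028930664062), (17.291507720947266, 84.33819580078125), 2.142759323120117) 177 [519. -86.  79.] 79.29664573715274
((569.3743896484375, 38.88140106201172), (16.090585708618164, 84.03954315185547), 2.3606648445129395) 204 [571.  42.  79.] 79.54817912728606
((567.01123046875, 164.12127685546875), (17.289173126220703, 85.9687728881836), 1.3297703266143799) 241 [569. 166.  79.] 79.67871028542834
gs [581.  96.  44.] [563.  75.  30.] [616. 125.  65.] 207
off [ 527. -214.   36.] [ 483. -249.   20.] [ 563. -187.   45.] 422
```

```bash
cat >> h.py <<'E'
from scipy.spatial.transform import Rotation as R
def to(p,yaw=2.95):
    s=arm.read_state();r=R.from_quat(s['ee_rot'])
    T=R.from_euler('z',yaw,degrees=True)*R.from_quat([1,0,0,0])
    print('pos',s['position'].round(1),'F',np.round(s['contact_force'],1),'t',round(s['clock'],2))
    print('shift',(r.inv().apply(np.array(p)-s['position'])/250).round(3),'turn',((r.inv()*T).as_rotvec()/np.pi).round(4))
E
python3 -c "
from h import *
to((470,-92,225))"
```

```text
pos [154.5 605.6 231.3] F [-0.  -0.5  0.3] t 0.8
shift [1.913 2.392 0.025] turn [ 0.     -0.     -0.0959]
```

Call:
arm_command(
  rows=[
    [[0.12,0.15,0],[0,0,0]],
    [[0.24,0.3,0],[0,0,0]],
    [[0.36,0.45,0],[0,0,0]],
    [[0.48,0.6,0],[0,0,0]],
    [[0.6,0.75,0],[0,0,0]],
  ],
  grip=0,
)

```text
clock: 1.3
position: [253.9, 385.0, 231.5]
ee_rot: [0.992, -0.124, 0.0, -0.0]
contact_force: [0.7, 0.5, 1.2]
gripper_width: 12.3
grasp_force: 0.0
```

Call:
arm_command(
  rows=[
    [[0.12,0.15,0],[0,0,0]],
    [[0.24,0.3,0],[0,0,0]],
    [[0.36,0.45,0],[0,0,0]],
    [[0.48,0.6,0],[0,0,0]],
    [[0.6,0.75,0],[0,0,0]],
  ],
)

```text
clock: 1.8
position: [352.8, 166.4, 231.9]
ee_rot: [0.992, -0.124, 0.001, -0.001]
contact_force: [0.6, 0.5, 0.0]
gripper_width: 0.3
grasp_force: 0.0
```

Call:
arm_command(
  rows=[
    [[0.12,0.15,0],[0,0,0]],
    [[0.24,0.3,0],[0,0,0]],
    [[0.36,0.45,0],[0,0,0]],
    [[0.48,0.6,0],[0,0,0]],
    [[0.6,0.75,0],[0,0,0]],
  ],
)

```text
clock: 2.3
position: [452.0, -52.7, 231.8]
ee_rot: [0.992, -0.125, 0.001, -0.0]
contact_force: [1.3, 0.7, -0.2]
gripper_width: 0.4
grasp_force: 0.0
```

```bash
python3 -c "
from h import *
to((470,-92,150))"
```

```text
pos [452.  -52.7 231.8] F [ 1.3  0.7 -0.2] t 2.3
shift [0.108 0.135 0.327] turn [-0.0001 -0.0004 -0.0959]
```

Call:
arm_command(
  rows=[
    [[0.04,0.05,0.1],[0,0,-0.035]],
    [[0.07,0.1,0.2],[0,0,-0.07]],
    [[0.108,0.135,0.3],[0,0,-0.096]],
    [[0.108,0.135,0.327],[0,0,-0.096]],
    [[0.108,0.135,0.327],[0,0,-0.096]],
  ],
)

```text
clock: 2.8
position: [468.6, -90.2, 148.8]
ee_rot: [1.0, 0.025, -0.001, 0.0]
contact_force: [0.4, 0.2, 0.3]
gripper_width: -0.2
grasp_force: 0.0
```

```bash
python3 -c "
from h import *
to((470,-92,55))
I,D=arm.get_image('top');cv2.imwrite('pics/t1.png',I)
to((470,-92,55))"
```

```text
pos [468.6 -90.2 148.8] F [0.4 0.2 0.3] t 2.8
shift [0.006 0.007 0.375] turn [ 0.0001  0.0008 -0.0006]
pos [469.4 -89.9 150. ] F [ 0.2 -0.3  1.2] t 2.85
shift [0.002 0.008 0.38 ] turn [ 0.0001 -0.     -0.0002]
```

View pics/t1.png

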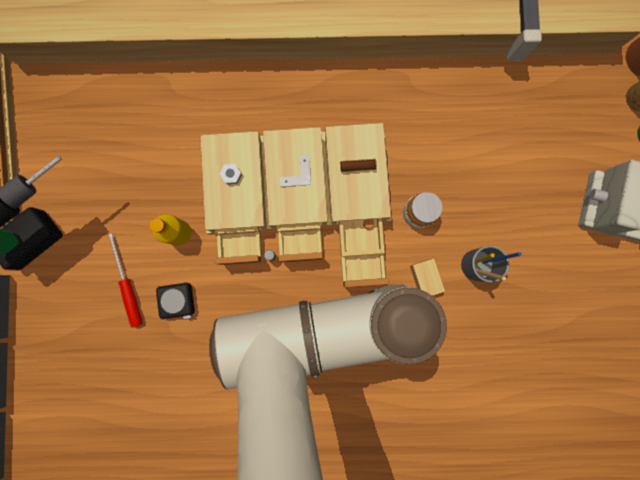

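The arm's fingers are in front of the plug lip (363,281) and all else is unmoved. I descend and push.

Call:
arm_command(
  rows=[
    [[0,0.01,0.12],[0,0,0]],
    [[0,0.01,0.25],[0,0,0]],
    [[0,0.01,0.34],[0,0,0]],
    [[0,0.01,0.38],[0,0,0]],
    [[0,0.01,0.38],[0,0,0]],
  ],
)

```text
clock: 3.35
position: [469.6, -92.1, 54.7]
ee_rot: [1.0, 0.026, -0.0, 0.0]
contact_force: [-0.2, -0.2, 0.4]
gripper_width: -0.1
grasp_force: 0.0
```

Call:
arm_command(
  rows=[
    [[0.05,0,0],[0,0,0]],
    [[0.1,0,0],[0,0,0]],
    [[0.14,0,0],[0,0,0]],
    [[0.18,0,0],[0,0,0]],
    [[0.22,0,0],[0,0,0]],
  ],
)

```text
clock: 3.85
position: [524.9, -89.8, 54.7]
ee_rot: [1.0, 0.026, -0.0, 0.0]
contact_force: [-3.6, -0.2, 1.1]
gripper_width: 0.2
grasp_force: 1.2
```

Call:
arm_command(
  rows=[
    [[0.04,0,0],[0,0,0]],
    [[0.08,0,0],[0,0,0]],
    [[0.11,0,0],[0,0,0]],
    [[0.13,0,0],[0,0,0]],
    [[0.145,0,0],[0,0,0]],
  ],
)

```text
clock: 4.35
position: [560.9, -87.9, 54.4]
ee_rot: [1.0, 0.026, -0.0, 0.0]
contact_force: [-2.5, -1.4, 1.3]
gripper_width: 0.2
grasp_force: 1.1
```

```bash
python3 -c "
from h import *
to((566,-87,55))"
```

```text
pos [560.9 -87.9  54.4] F [-2.5 -1.4  1.3] t 4.35
shift [ 0.021 -0.003 -0.002] turn [0.     0.0001 0.0001]
```

Call:
arm_command(
  rows=[
    [[0.01,0,0],[0,0,0]],
    [[0.02,0,0],[0,0,0]],
    [[0.02,0,0],[0,0,0]],
  ],
)

```text
clock: 4.65
position: [565.8, -87.5, 54.5]
ee_rot: [1.0, 0.026, 0.0, -0.0]
contact_force: [-1.1, -0.4, -1.0]
gripper_width: -0.1
grasp_force: 0.5
```

Call:
arm_command(
  rows=[
    [[0.01,0,0],[0,0,0]],
    [[0.01,0,0],[0,0,0]],
  ],
)

```text
clock: 4.85
position: [566.2, -87.5, 54.4]
ee_rot: [1.0, 0.026, -0.002, -0.0]
contact_force: [-5.1, -0.2, 2.6]
gripper_width: 0.1
grasp_force: 2.7
```

Call:
arm_command(
  rows=[
    [[0.01,0,0],[0,0,0]],
    [[0.01,0,0],[0,0,0]],
  ],
)

```text
clock: 5.05
position: [566.1, -87.6, 54.1]
ee_rot: [1.0, 0.025, -0.005, -0.0]
contact_force: [-10.2, -0.3, 6.6]
gripper_width: 0.2
grasp_force: 5.1
```

Call:
arm_command(
  rows=[
    [[-0.05,0,0],[0,0,0]],
    [[-0.12,0,0],[0,0,0]],
    [[-0.12,0,-0.15],[0,0,0]],
    [[-0.12,0,-0.3],[0,0,0]],
    [[-0.12,0,-0.4],[0,0,0]],
  ],
)

```text
clock: 5.55
position: [542.6, -88.6, 157.8]
ee_rot: [1.0, 0.026, 0.003, 0.0]
contact_force: [1.2, -0.3, -0.6]
gripper_width: 0.3
grasp_force: 0.0
```

```bash
python3 -c "
from h import *
I,D=arm.get_image('top');cv2.imwrite('pics/t2.png',I)
for u in range(210,460,40):
  for v in (250,290,330):print(u,v,p2w('top',D,u,v).round())
to((595,165,153))"
```

```text
210 250 [588. 230.  -0.]
210 290 [512. 128. 489.]
210 330 [421. 229.   3.]
250 250 [557.  86. 468.]
250 290 [511.  81. 504.]
250 330 [471.  78. 530.]
290 250 [555.  38. 483.]
290 290 [510.  38. 496.]
290 330 [470.  37. 528.]
330 250 [554.  -7. 488.]
330 290 [509.  -6. 490.]
330 330 [416. -20.  -3.]
370 250 [552. -49. 507.]
370 290 [508. -51. 484.]
370 330 [ 415. -103.    0.]
410 250 [551. -91. 517.]
410 290 [508. -91. 511.]
410 330 [ 413. -186.   -0.]
450 250 [ 578. -276.    0.]
450 290 [ 494. -272.    4.]
450 330 [ 411. -270.   -2.]
pos [545.  -88.7 161.8] F [ 0.6 -0.3  2.4] t 5.6
shift [ 0.254 -1.003  0.038] turn [ 0.0003 -0.0044  0.0007]
```

View pics/t2.png

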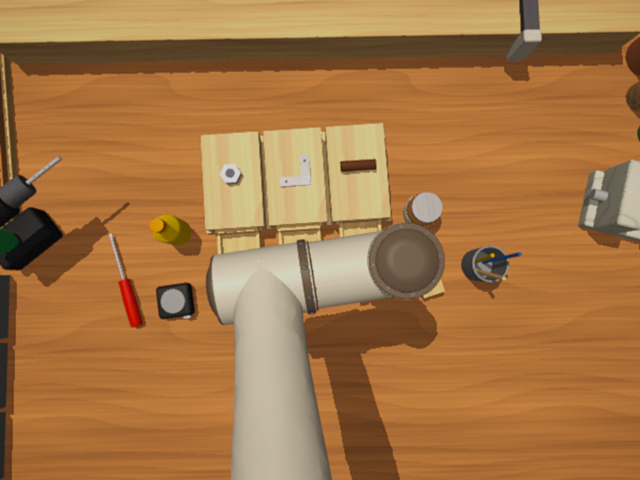

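The plug tray is hidden under the arm, but the rising force at x=566, the computed home position, shows it reached its stop. Next I move over to the nut tray's well.

Call:
arm_command(
  rows=[
    [[0.05,-0.19,0],[0,0,0]],
    [[0.1,-0.38,0],[0,0,0]],
    [[0.15,-0.57,0],[0,0,0]],
    [[0.2,-0.76,0],[0,0,0]],
    [[0.25,-0.95,0],[0,0,0]],
  ],
)

```text
clock: 6.1
position: [591.6, 154.2, 155.0]
ee_rot: [1.0, 0.026, 0.001, -0.001]
contact_force: [-0.3, -0.3, 0.2]
gripper_width: -0.2
grasp_force: 0.0
```

Call:
arm_command(
  rows=[
    [[0,-0.05,0],[0,0,0]],
    [[0,-0.05,0],[0,0,0]],
    [[0,-0.05,0],[0,0,0]],
  ],
)

```text
clock: 6.4
position: [589.9, 163.9, 154.4]
ee_rot: [1.0, 0.026, 0.0, -0.0]
contact_force: [0.2, -0.8, 0.1]
gripper_width: 0.3
grasp_force: 0.0
```

```bash
python3 -c "
from h import *
I,D=arm.get_image('top');J,S=arm.get_image('scene');cv2.imwrite('pics/t3.png',np.hstack([cv2.resize(I[120:320,180:480],(400,267)),cv2.resize(J[150:350,180:480],(400,267))]))
q=np.array([p2w('top',D,u,v) for u in range(325,400) for v in range(215,300)])
q=q[(q[:,2]>79)&(q[:,2]<86)&(q[:,0]<612)]
print(q.mean(0).round(1),len(q))
to((595,165,50))"
```

```text
Traceback (most recent call last):
  File "h.py", line 4, in p2w
    c=arm.camera_info(cam)
ValueError: time passes only in moves, steps and waits
```

View pics/t3.png

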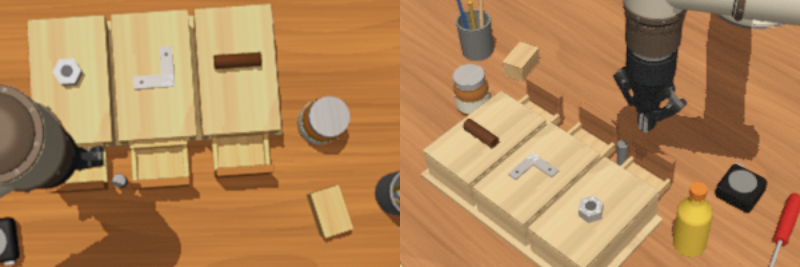

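The crop shows the plug tray home (lip at about 242,172) and the finger above the nut tray's well. I descend into the well and draw the tray.

Call:
arm_command(
  rows=[
    [[0.02,0,0.1],[0,0,0]],
    [[0.02,0,0.2],[0,0,0]],
    [[0.02,0,0.3],[0,0,0]],
    [[0.02,0,0.38],[0,0,0]],
    [[0.02,0,0.42],[0,0,0]],
  ],
)

```text
clock: 7.0
position: [594.1, 162.3, 47.8]
ee_rot: [1.0, 0.025, -0.001, 0.001]
contact_force: [-0.1, -0.1, -0.2]
gripper_width: -0.1
grasp_force: 0.0
```

Call:
arm_command(
  rows=[
    [[-0.02,0,0],[0,0,0]],
    [[-0.05,0,0],[0,0,0]],
    [[-0.08,0,0],[0,0,0]],
    [[-0.11,0,0],[0,0,0]],
    [[-0.14,0,0],[0,0,0]],
  ],
)

```text
clock: 7.5
position: [560.4, 162.8, 51.0]
ee_rot: [1.0, 0.026, 0.002, -0.001]
contact_force: [2.4, -1.6, 1.0]
gripper_width: 0.2
grasp_force: 1.2
```

Call:
arm_command(
  rows=[
    [[-0.04,0,0],[0,0,0]],
    [[-0.08,0,0],[0,0,0]],
    [[-0.12,0,0],[0,0,0]],
    [[-0.16,0,0],[0,0,0]],
    [[-0.2,0,0],[0,0,0]],
  ],
)

```text
clock: 8.0
position: [509.4, 160.2, 49.7]
ee_rot: [1.0, 0.026, 0.0, -0.0]
contact_force: [2.8, 1.0, 1.1]
gripper_width: 0.0
grasp_force: 1.2
```

Call:
arm_command(
  rows=[
    [[-0.03,0,0],[0,0,0]],
    [[-0.06,0,0],[0,0,0]],
    [[-0.08,0,0],[0,0,0]],
    [[-0.1,0,0],[0,0,0]],
    [[-0.11,0,0],[0,0,0]],
  ],
)

```text
clock: 8.5
position: [482.0, 158.3, 49.4]
ee_rot: [1.0, 0.026, -0.0, 0.0]
contact_force: [2.9, 0.6, 0.3]
gripper_width: 0.2
grasp_force: 1.1
```

Call:
arm_command(
  rows=[
    [[-0.01,0,0],[0,0,0]],
    [[-0.02,0,0],[0,0,0]],
    [[-0.02,0,0],[0,0,0]],
  ],
)

```text
clock: 8.8
position: [477.9, 158.1, 49.5]
ee_rot: [1.0, 0.026, 0.0, -0.0]
contact_force: [4.1, 0.6, -2.5]
gripper_width: -0.1
grasp_force: 1.8
```

Call:
arm_command(
  rows=[
    [[-0.01,0,0],[0,0,0]],
    [[-0.015,0,0],[0,0,0]],
    [[-0.015,0,0],[0,0,0]],
  ],
)

```text
clock: 9.1
position: [478.0, 158.9, 50.2]
ee_rot: [1.0, 0.027, 0.004, -0.001]
contact_force: [13.8, -4.2, -6.5]
gripper_width: -0.1
grasp_force: 6.9
```

Call:
arm_command(
  rows=[
    [[-0.01,0,0],[0,0,0]],
    [[-0.01,0,0],[0,0,0]],
  ],
)

```text
clock: 9.3
position: [478.0, 159.6, 50.7]
ee_rot: [1.0, 0.027, 0.006, -0.002]
contact_force: [20.1, -6.1, -9.4]
gripper_width: -0.2
grasp_force: 10.0
```

Hard stop at x = 478. I ease off the lip inside the well, then rise.

Call:
arm_command(
  rows=[
    [[0.03,0,0],[0,0,0]],
    [[0.075,0,0],[0,0,0]],
    [[0.075,0,0],[0,0,0]],
  ],
)

```text
clock: 9.6
position: [490.7, 158.7, 49.2]
ee_rot: [1.0, 0.026, -0.0, 0.0]
contact_force: [0.8, -0.5, -0.1]
gripper_width: -0.2
grasp_force: 0.0
```

```bash
python3 -c "
from h import *
to((488,158,200))"
```

```text
pos [490.7 158.7  49.2] F [ 0.8 -0.5 -0.1] t 9.6
shift [-0.012  0.003 -0.603] turn [ 0.0002  0.0003 -0.0001]
```

Then I rise and draw back toward the robot, so the trays are visible.

Call:
arm_command(
  rows=[
    [[0,0,-0.1],[0,0,0]],
    [[0,0,-0.25],[0,0,0]],
    [[0,0,-0.42],[0,0,0]],
    [[0,0,-0.6],[0,0,0]],
    [[0,0,-0.6],[0,0,0]],
  ],
)

```text
clock: 10.1
position: [492.8, 160.4, 206.1]
ee_rot: [1.0, 0.027, 0.006, -0.003]
contact_force: [0.4, -0.5, -0.5]
gripper_width: -0.1
grasp_force: 0.0
```

Call:
arm_command(
  rows=[
    [[-0.15,0,0],[0,0,0]],
    [[-0.3,0,0],[0,0,0]],
    [[-0.42,0,0],[0,0,0]],
    [[-0.42,0,0],[0,0,0]],
    [[-0.42,0,0],[0,0,0]],
  ],
)

```text
clock: 10.6
position: [384.5, 153.3, 199.5]
ee_rot: [1.0, 0.027, -0.0, 0.0]
contact_force: [0.1, -0.3, 0.8]
gripper_width: 0.1
grasp_force: 0.0
```

Run:
```python
from h import *
I,D=arm.get_image('top');cv2.imwrite('pics/t4.png',I)
c=arm.camera_info('top');v,u=np.mgrid[:480,:640]
P=(np.stack([(u-c['cx'])/c['fx']*D,(v-c['cy'])/c['fy']*D,D,np.ones_like(D)],-1)@np.array(c['extrinsics']).T)[...,:3][D>0]
for a,b in((-150,-20),(-20,103),(103,240)):
    q=P[(P[:,2]>70)&(P[:,2]<90)&(P[:,0]>440)&(P[:,0]<605)&(P[:,1]>a)&(P[:,1]<b)]
    print(cv2.minAreaRect(q[:,:2].astype(np.float32)),len(q))
```

```text
((582.8054809570312, -85.70706176757812), (12.003174781799316, 84.22994995117188), 3.0237953662872314) 280
((566.9524536132812, 38.10938262939453), (12.058550834655762, 82.52396392822266), 2.8999950885772705) 272
((460.4107971191406, 157.62112426757812), (11.973427772521973, 84.27251434326172), 2.999603033065796) 289
```

View pics/t4.png

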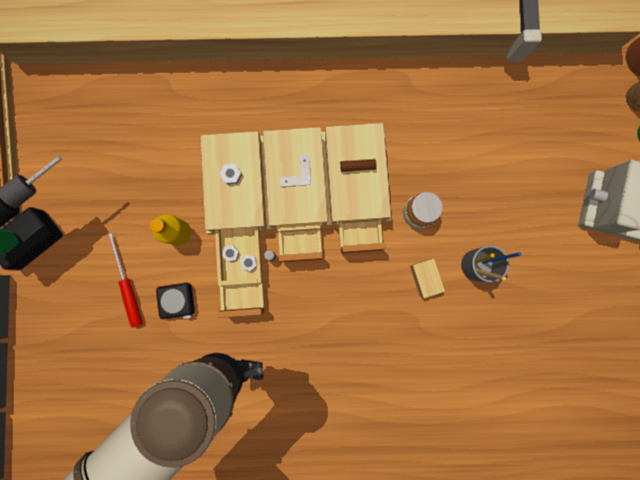

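The plug tray is home (lip x 582.8, home is 583) and the nut tray is fully out (lip x 460.4, stop is 460), with its nuts at (231,254) and (249,263). The bracket tray and bystanders are unmoved, so I hand the job in.

```bash
python3 -c "
from bench import arm
print(arm.job_done())"
```

```text
the job is handed in; nothing more can be done
None
```

The plug tray is pushed fully home and the nut tray is drawn out to its stop; in the last picture the bracket tray and everything standing about were unmoved, and I handed the job in at about 11 s on the robot's clock.

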